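Power up the tracing light box

ROBOT

A 7-joint arm with a two-finger parallel gripper is mounted at the origin on the work surface. World frame = base frame: x ahead of the robot, y to its left, z up, the work surface at z = 0. Lengths are in mm, angles in rad, forces in N, time in s.
With the tool pointing down it reaches from about 400 to 875 mm from the base axis. Payload 19.3 kg.
Tool frame: the origin (TCP) lies at the very end of the fingers, on their centre line; the grasp point (between the pads) lies 19 mm behind it (grip_point_offset is the z of the grasp point in the tool frame, in mm); z points along the fingers, x is the direction in which the jaws open and shut, and the axes are right-handed (so a half turn about z gives the same grasp; the last joint's range is limited). The gripper opens to 85 mm and grips with 20 to 120 N. Pads are 22 mm wide; open, the fingers measure 114 mm over their backs; the gripper's body (76 mm by 85 mm) begins 54 mm behind the grasp point. The pads swing forward as they close: fully open they stand 13 mm farther back than shut.
Start: joints at [-1.382, 0.521, -0.036, 1.599, 0.021, 1.021, -0.113], TCP at [159.97, 604.172, 231.291] pointing down, gripper open.
Joint ranges: [-2.91, 2.91], [-0.3, 2.13], [-1.5, 1.42], [0.17, 2.43], [-1.26, 4.41], [0.16, 1.93], [-2.52, 2.52]. Speed limits (rad/s): [1.89, 1.89, 2.39, 2.39, 3.01, 3.01, 3.01].

INTERFACE

Orientations are given as a 3x3 rotation matrix whose columns are the frame's x, y, z axes.
In Python, from workcell import movep, movel, goto_joints, open_gripper, clamp, wait, inverse_kinematics, read_state, camera, PlanningError, finish_job, grip_point_offset gives the robot as it stands. Calls block until the motion is done:
- movep(position, orientation): joint-space move of the TCP to a pose.
- movel(position, frame=None, max_speed=150, guard=None): straight line of the TCP; frame=None keeps the orientation; max_speed is the mean speed in mm/s. With guard (N) it stops when the force on the tool has changed by that much, and returns True; else False.
- goto_joints(angles): joint-space move.
- open_gripper() and clamp(): open the fingers fully, or close them until they stop; the grip force is fixed at half the most.
- wait(seconds).
- inverse_kinematics(position, orientation): joint angles nearest the present ones, or None.
- read_state(): the state.
- camera(name): name is "scene" or "top"; returns a dict with "image" (420x560x3 uint8, blue, green, red), "range_z" (420x560 float32, mm along the optical axis (not along the pixel's ray), 0 where there is no reading), "fx", "fy", "cx", "cy" (pixels), "cam_to_world" (4x4, takes a point from camera to world coordinates). Camera axes: x right, y up, looking along -z (the intrinsics and any distortion apply to the point x, -y, -z); pixel columns grow to the right and rows downward; lengths in mm; the calibration is good to about 2 mm. A picture is of the moment at which its call begins.
A pose or a line that the arm cannot do raises PlanningError and nothing moves.
- finish_job(): hands the job in, once; it reports no verdict.
The state is a dict: "time": time; "qpos": joint angles; "qvel": joint speeds; "joint_efforts": joint torques, N m; "eef_pos": TCP position; "tool_rot": TCP orientation; "ft_force": force on the tool from outside, world axes, zero at the start; "torque": the same for the moment, N m; "finger_gap": finger opening in mm.
Only numpy, scipy, OpenCV 4.12 (cv2) and the standard library are available. Lean on these libraries where they do the work, as an engineer would, in place of code of your own. Each camera call takes 0.05 s, during which the arm holds its last target. There are 200 camera calls.

TASK

Get the light box lit for tracing: put the power strip's red rocker switch on by pressing its raised end right down, then tap the light box's green power key, then tap its yellow brighter key, pressing each key down and letting it spring back up. Use only light touches of the fingertips, and leave the blue dimmer key alone. Do not grasp, lift or shift anything: the light box, the pens and all else on the desk stay where they are.

Things in the scene. Friction and masses are not known exactly. Their poses are not given: they have to be found in the camera images.
- strip: White power strip screwed to the desk, 270 x 56 mm and 40 mm high; origin under its centre, x along its length. The red rocker sits on its top at the end towards the robot (centre 98 mm from the origin along -x, axis across the strip); four sockets follow it, with a white charger block (top 80 mm above the desk, 56 mm to +x) and a black plug in the last two. Its leads drop into a black desk grommet beyond the +x end. It stands to the left or to the right of the light box.
- rocker (a joint): Red rocker of the strip, 34 x 24 mm, V-shaped on top: 0 = off (the half towards the robot, away from the sockets, slopes up to 51 mm above the desk), 0.36 rad = on (that half level, 45 mm above the desk, the other half sloping up). About 2.5 N at the raised end turns it; it stays where left; on above 0.27 rad.
- rocker_spot (a point): Where to press the rocker: on the face of its raised half, 13 mm out from the middle of the rocker and 4 mm from its outer edge; it moves with the rocker (about 49.5 mm above the desk when off and 45 mm when on). The switch sits in a springy cell: pushed with more than 3 N, all of it sinks, 1 mm for each further 2.5 N, up to 4 mm.
- light_box: Flat dark-framed LED light box with a white window and a sheet of line drawings on it, 250 x 320 mm and 22 mm high, about 0.95 kg, standing loose on rubber feet; origin under its centre, x away from the robot, y along its long side. Three round keys stand on the dark margin at its near edge (104 mm to -x).
- power_key (a joint): Green power key, at the left end of the row (105 mm to +y of the box's centre): 0 = up, 0.007 m = fully down. It springs back; 1 N starts it, 4 N takes it 2 mm down, 8.5 N 5 mm, 11.5 N fully down; it counts as pressed beyond 0.002 m (2 mm).
- power_key_top (a point): Middle of the top of the green key: 21 mm across, 30.5 mm above the desk when up, 8.5 mm proud of the frame.
- bright_key (a joint): Yellow brighter key, at the right end of the row (105 mm to -y): the same travel and spring as the green key.
- bright_key_top (a point): Middle of the top of the yellow key: same size and height as the green key.
- dim_key (a joint): Blue dimmer key, between the other two, 55 mm from the yellow one: same travel and spring. To be left alone.
- tape_dispenser: Black desk tape dispenser, 150 x 58 mm, 86 mm high, 0.75 kg, on the other side of the light box from the strip; origin under its centre. Leave alone.
- pen_grey: Grey pen lying on the desk in front of the light box, to the left, 139 mm long, 12 mm high; origin under its centre, x along it. Leave alone.
- pen_black: Black pen lying in front of the light box, to the right, same size. Leave alone.
- pen_on_sheet: Pen lying on the sheet on the light box, same size. Leave alone.
- ink_black: Black squeeze ink bottle standing at the far left, 37 mm across, 92 mm high; origin under its centre. Leave alone.
- ink_red: Red squeeze ink bottle standing at the far right, same size. Leave alone.
- mug: White mug at the near left, 80 mm across, 92 mm high; origin under its centre. Leave alone.
- eraser: Small white eraser in a brown sleeve, 54 x 23 x 14 mm, near left; origin under its centre. Leave alone.

How it is judged:
By the outcome, as a careful person would: the job done as asked, in the order asked, and still so for the second after the job is handed in, with the robot touching nothing.
It also fails if it takes over 48 s, if anything falls off the work surface, if the arm or the gripper's body presses on something with over 40 N, if the wrist force passes 120 N, or if a joint passes its speed limit or range.

## Working session

There is one attempt and no reset: what is moved stays moved. The work goes in short steps, each a Python script; the robot and the scene stay as the last script left them, time stands still between calls to the robot, and variables do not carry over. Pictures are saved under pics/ and viewed, about 8 in all and at most 12, crops included, and the job is handed in when it is done.

```bash
ls; mkdir -p pics; python3 - <<'E'
from workcell import *
import cv2, numpy as np, pickle
for n in("scene","top"):
    c=camera(n); cv2.imwrite(f"pics/{n}0.png",c["image"]); pickle.dump(c,open(f"{n}0.pkl","wb"))
    print(n,c["fx"],c["fy"],c["cx"],c["cy"],np.round(c["cam_to_world"],3).tolist(),[k for k in c])
s=read_state();print(s)
E
```

```text
pics
scene 453.3706746355682 453.3706746355682 280.25028128206355 212.07322091070756 [[0.545, -0.575, 0.61, 1371.958], [0.838, 0.358, -0.412, -562.3], [0.019, 0.735, 0.677, 1000.934], [0.0, 0.0, 0.0, 1.0]] ['image', 'range_z', 'fx', 'fy', 'cx', 'cy', 'cam_to_world']
top 476.73016309952885 476.73016309952885 289.88553091562613 212.32936790660756 [[0.007, 0.993, -0.119, 387.661], [-1.0, 0.009, 0.019, 6.4], [0.02, 0.119, 0.993, 1318.161], [0.0, 0.0, 0.0, 1.0]] ['image', 'range_z', 'fx', 'fy', 'cx', 'cy', 'cam_to_world']
{'time': 0.1, 'qpos': array([-1.38220479,  0.52197425, -0.0363406 ,  1.59995151,  0.02115586,
        1.02106917, -0.11281344]), 'qvel': array([-0.00080752, -0.00120818, -0.00173948,  0.0001563 , -0.00046987,
        0.00035336,  0.00113904]), 'joint_efforts': array([ 3.03994340e-03, -9.28481483e+01,  1.98339008e+00, -3.70534301e+01,
        1.80657412e-02,  5.46222000e-03, -2.89159561e-05]), 'eef_pos': array([159.88183559, 603.89598144, 230.77056797]), 'tool_rot': array([[ 2.55947269e-01,  9.66690716e-01, -2.35753438e-04],
       [ 9.66690207e-01, -2.55947377e-01, -9.92341127e-04],
       [-1.01962743e-03,  2.60864617e-05, -9.99999480e-01]]), 'ft_force': array([-0.45982082, -0.09987999,  0.02827597]), 'torque': array([-0.00096535,  0.02802173,  0.03851026]), 'finger_gap': 85.706637672072}
```

View pics/top0.png

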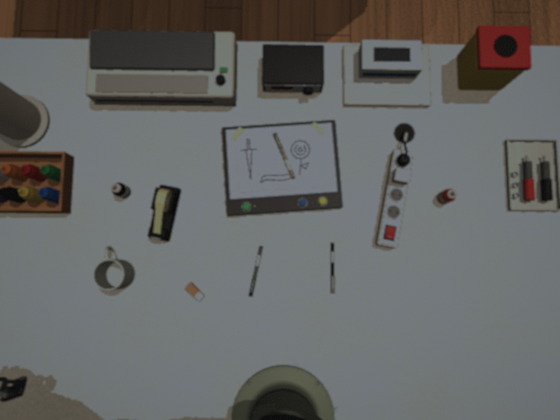

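View pics/scene0.png

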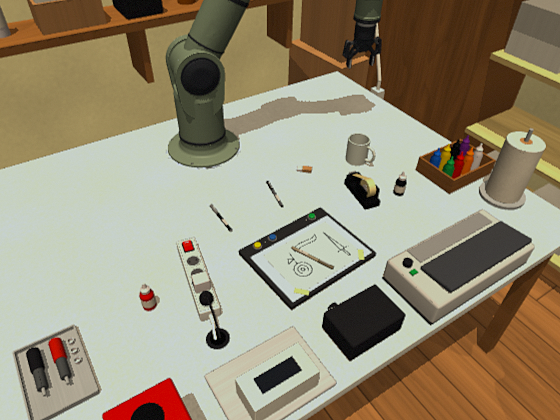

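The top view shows the strip right of the box: rocker at (390,233), green key (247,206), blue (302,202), yellow (323,201). In the scene view the rocker is at (188,245), yellow (257,245), blue (272,238) and green (311,216).

```bash
cat > h.py <<'E'
import numpy as np, cv2
def ray(c,uv):
    M=c["cam_to_world"]; d=np.array([(uv[0]-c["cx"])/c["fx"],-(uv[1]-c["cy"])/c["fy"],-1.])
    return M[:3,3],M[:3,:3]@d
def onplane(c,uv,z):
    o,d=ray(c,uv); return o+d*(z-o[2])/d[2]
def tri(rays):
    A=0;b=0
    for o,d in rays:
        d=d/np.linalg.norm(d);P=np.eye(3)-np.outer(d,d);A=A+P;b=b+P@o
    return np.linalg.solve(A,b)
HUE={"red":(0,8),"green":(45,85),"blue":(95,125),"yellow":(22,34)}
def blob(img,col,near,r=14,smin=110,vmin=40):
    h=cv2.cvtColor(img,cv2.COLOR_BGR2HSV).astype(int); H=h[...,0]
    lo,hi=HUE[col]; m=(H>=lo)&(H<=hi)
    if col=="red": m|=H>172
    m&=(h[...,1]>smin)&(h[...,2]>vmin)
    n,l,s,ce=cv2.connectedComponentsWithStats(m.astype(np.uint8))
    k=[i for i in range(1,n) if np.hypot(*(ce[i]-near))<r]
    if not k: return None
    i=max(k,key=lambda i:s[i,4]); return ce[i],s[i],l==i
E
python3 - <<'E'
import pickle
from h import *
C={n:pickle.load(open(n+"0.pkl","rb")) for n in("top","scene")}
near={"red":((390,233),(188,245),48),"green":((247,206),(311,216),29.5),"blue":((302,202),(272,238),29.5),"yellow":((323,201),(257,245),29.5)}
for col,(a,b,z) in near.items():
    R=[]
    for n,p in(("top",a),("scene",b)):
        q=blob(C[n]["image"],col,p)
        if q is None: print(col,n,None);continue
        R.append(ray(C[n],q[0])); u,v=map(int,np.round(q[0]))
        print(col,n,np.round(q[0],1),q[1].tolist(),"plane",np.round(onplane(C[n],q[0],z),1),"depthpt",np.round(R[-1][0]+R[-1][1]*C[n]["range_z"][v,u],1))
    if len(R)==2: print("   tri",np.round(tri(R),1))
def crop(n,x,y,w,h,k): return cv2.resize(C[n]["image"][y:y+h,x:x+w],None,fx=k,fy=k,interpolation=cv2.INTER_NEAREST)
t=cv2.convertScaleAbs(crop("top",225,140,200,120,4),alpha=1.6)
cv2.imwrite("pics/crop_top.png",t); 
E
```

```text
red top [389.4 232.3] [385, 226, 10, 14, 109] plane [ 488.6 -285.    48. ] depthpt [ 489.  -286.2   43.2]
red scene [187.4 245.6] [182, 240, 12, 12, 100] plane [ 492.6 -285.6   48. ] depthpt [ 491.1 -285.1   46.4]
   tri [ 489.2 -285.2   44.7]
green top [245.7 206. ] [244, 204, 5, 5, 22] plane [558.5 102.3  29.5] depthpt [558.9 102.6  26.6]
green scene [311.4 215.1] [309, 213, 6, 5, 27] plane [561.3 103.8  29.5] depthpt [560.6 104.4  28.6]
   tri [559.4 103.6  27.9]
blue top [302.2 202.1] [300, 200, 5, 6, 24] plane [570.7 -51.4  29.5] depthpt [570.9 -51.4  28.1]
blue scene [272.  236.2] [269, 234, 7, 6, 33] plane [573.9 -50.9  29.5] depthpt [571.7 -49.5  26.9]
   tri [571.5 -50.6  27.2]
yellow top [322.1 200.7] [319, 198, 7, 6, 35] plane [ 575.3 -105.8   29.5] depthpt [ 575.5 -105.9   28.1]
yellow scene [256.9 244.1] [254, 241, 7, 7, 37] plane [ 578.  -105.6   29.5] depthpt [ 578.4 -105.8   29.9]
   tri [ 576.  -105.3   27.4]
```

View pics/crop_top.png

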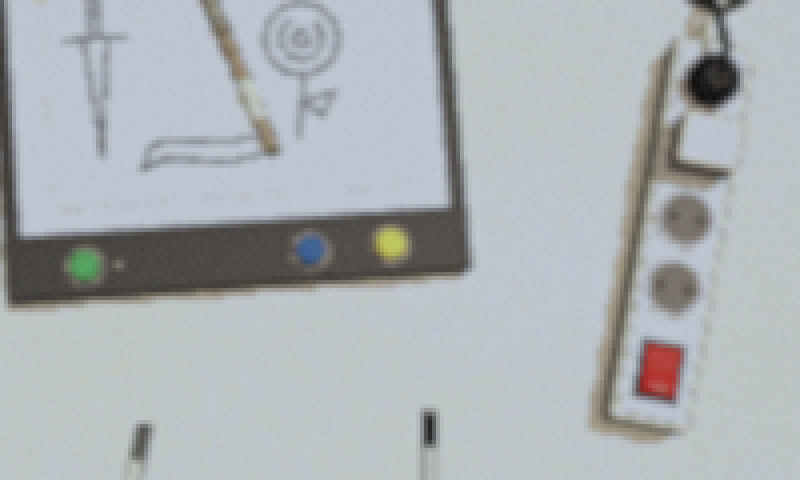

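```bash
python3 - <<'E'
import pickle
from h import *
from workcell import *
c=pickle.load(open("top0.pkl","rb"))
p=[onplane(c,uv,40)[:2] for uv in((396.5,194.75),(393.5,212),(389.4,232.3))]
u=p[0]-p[2];u/=np.linalg.norm(u);print(np.round(p,1),u)
# red mask principal axis from the scene camera, on a plane
s=pickle.load(open("scene0.pkl","rb"))
for n,cc,q in(("top",c,(390,233)),("scene",s,(188,245))):
    m=blob(cc["image"],"red",q)[2]; P=np.array([onplane(cc,(x,y),46)[:2] for y,x in np.argwhere(m)]).astype(np.float32)
    print(n,cv2.minAreaRect(P))
R=np.array([[-u[1],u[0],0],[u[0],u[1],0],[0,0,-1]]); R[:,:]=np.array([[-u[1],u[0],0],[u[0],u[1],0],[0,0,-1]]).T
print(np.linalg.det(R)); np.save("R.npy",R)
spot=np.array([490,-285.3])-14*u; print(spot)
clamp(); movep([*spot,120],R)
st=read_state();print(st["time"],st["eef_pos"],st["ft_force"],st["finger_gap"])
movel([*spot,62],max_speed=80)
a=camera("scene")["image"];b=camera("top")["image"]
A=cv2.resize(a[190:310,120:220],(400,480),interpolation=cv2.INTER_CUBIC);B=cv2.resize(b[160:280,340:440],(400,480),interpolation=cv2.INTER_CUBIC)
cv2.imwrite("pics/above_rocker.png",np.hstack([A,cv2.convertScaleAbs(B,alpha=1.6)]))
st=read_state();print(st["time"],st["eef_pos"],st["ft_force"])
E
```

```text
[[ 591.9 -308. ]
 [ 544.5 -298.9]
 [ 489.2 -286.7]] [ 0.97916283 -0.20307671]
top ((488.579345703125, -285.4759521484375), (22.964698791503906, 33.40635681152344), 79.57959747314453)
scene ((490.3707275390625, -284.9875183105469), (25.943147659301758, 41.55320358276367), 78.12815856933594)
0.9999999999999998
[ 476.29172037 -282.45692604]
4.175 [ 476.68822332 -281.90739554  120.02138354] [-0.00491501  0.13528225  0.07849978] -0.2738281930671613
5.15 [ 476.59514541 -282.59460668   62.4789549 ] [ 0.2173566  -0.05558969 -0.04449281]
```

View pics/above_rocker.png

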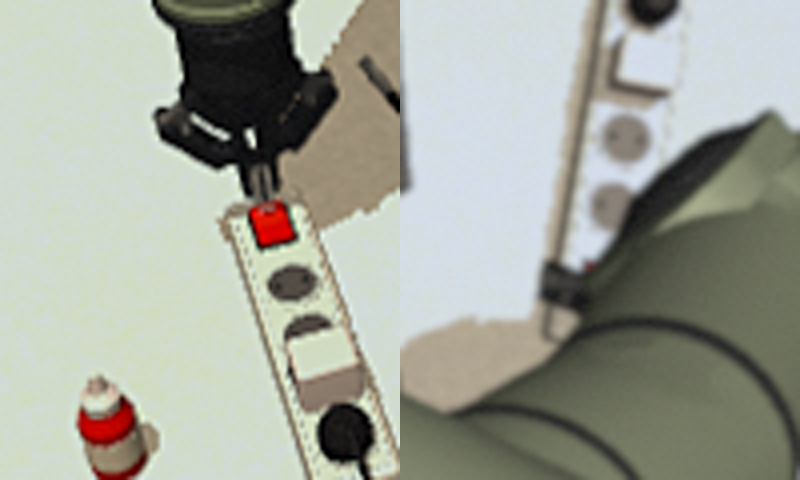

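The fingertips stand over the near (raised) half of the rocker, clear of the charger. Pressing in small force-monitored steps.

```bash
cat > press.py <<'E'
from workcell import *
import numpy as np
def press(xy,z0,zmin,fmax,step=0.7):
    """go down in steps from z0 until the upward force reaches fmax or the TCP target reaches zmin"""
    f0=read_state()["ft_force"][2]; z=z0; log=[]
    while z>zmin:
        z=max(z-step,zmin); hit=movel([*xy,z],max_speed=25,guard=fmax)
        s=read_state(); f=s["ft_force"][2]-f0; log.append((round(float(s["eef_pos"][2]),1),round(float(f),1)))
        if f>fmax or hit: break
    print(log,"hit",hit,"t",s["time"],"xy",np.round(s["eef_pos"][:2],1),"F",np.round(s["ft_force"],1)); return log
E
python3 - <<'E'
from press import *
xy=[476.3,-282.5]
movel([*xy,54],max_speed=40)
press(xy,53,43.2,7)
movel([*xy,70],max_speed=60); movel([*xy,130],max_speed=120)
print(read_state()["time"])
movep([520,-200,180],np.load("R.npy"))
from h import *
a=camera("scene");b=camera("top")
for n,c,q in(("top",b,(390,233)),("scene",a,(188,245))):
    r=blob(c["image"],"red",q); print(n,None if r is None else (r[0],r[1].tolist()))
A=cv2.resize(a["image"][215:275,155:225],(560,480),interpolation=cv2.INTER_CUBIC)
cv2.imwrite("pics/rocker_after.png",A); print(read_state()["time"])
E
```

```text
[(52.3, 0.2), (51.6, -0.2), (50.9, -0.1), (50.2, 1.1), (49.4, 1.4), (48.7, 1.3), (48.1, 0.8), (47.4, 1.4), (46.6, 1.3), (46.0, 0.6), (45.3, 1.4), (44.6, 4.3), (44.0, 6.5), (43.3, 7.1)] hit False t 9.0 xy [ 476.4 -282.5] F [-2.1  1.4  7. ]
10.25
top None
scene (array([187.62637363, 246.15384615]), [182, 241, 12, 11, 91])
10.85
```

View pics/rocker_after.png

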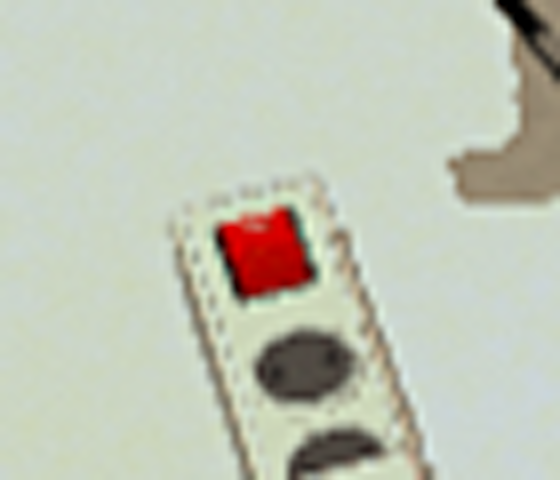

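The force profile shows contact at 50.5 mm, about 1.3 N while it turns, then a stiff stop below 45.3 mm; the picture shows the far half of the rocker now raised, so it is on. Green key next, then yellow.

```bash
python3 - <<'E'
from press import *
from h import *
g=np.array([560,103.3]);y=np.array([576.7,-105.6]); v=(g-y)/np.linalg.norm(g-y)
R=np.array([[v[0],v[1],0],[v[1],-v[0],0],[0,0,-1]]).T; np.save("R2.npy",R)
movep([*g,110],R); movel([*g,50],max_speed=80)
a=camera("scene")["image"]
movel([*g,33],max_speed=40); L=press(g,33,26.2,7.5)
movel([*g,45],max_speed=40); movel([*g,100],max_speed=120)
b=camera("scene")["image"]
f=lambda i:cv2.resize(i[170:270,240:340],(400,400),interpolation=cv2.INTER_CUBIC)
cv2.imwrite("pics/green.png",np.hstack([f(a),f(b)])); print(read_state()["time"],read_state()["ft_force"])
E
```

```text
[(32.4, 0.2), (31.6, -0.1), (30.9, 0.9), (30.2, 0.8), (29.5, 3.1), (28.8, 4.1), (28.1, 4.5), (27.5, 6.6), (26.8, 6.2), (26.3, 7.9)] hit False t 16.075 xy [560.1 103.3] F [-0.8 -0.2  7.7]
17.35 [-0.50844071  0.42411386 -0.20572102]
```

View pics/green.png

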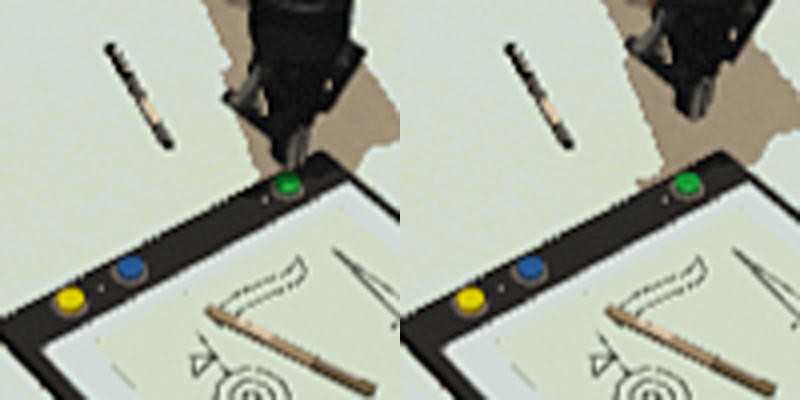

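Green at crop (688,184) is back up and the box has not moved. It reached about 4.3 mm at 7.9 N, which matches its spring. Now yellow.

```bash
python3 - <<'E'
from press import *
from h import *
import pickle
y=np.array([576.7,-105.6]); R=np.load("R2.npy")
movep([*y,110],R); movel([*y,33],max_speed=60); L=press(y,33,26.2,7.5)
movel([*y,45],max_speed=40); movel([*y,110],max_speed=120)
movep([450,60,330],R)
c=camera("scene");a=c["image"]; a0=pickle.load(open("scene0.pkl","rb"))["image"]
for col,p in(("red",(188,245)),("green",(311,216)),("blue",(272,238)),("yellow",(257,245))):
    A,B=blob(a0,col,p),blob(a,col,p); print(col,np.round(A[0],1),None if B is None else np.round(B[0],1))
cv2.imwrite("pics/final.png",a); s=read_state();print(s["time"],s["ft_force"])
E
```

```text
[(32.4, 0.1), (31.6, 0.5), (30.9, 0.7), (30.2, 2.6), (29.5, 3.4), (28.8, 4.2), (28.1, 6.0), (27.5, 6.3), (26.8, 7.0), (26.3, 8.3)] hit False t 22.1333 xy [ 576.8 -105.6] F [-1.4  0.6  7.6]
red [187.4 245.6] [187.6 246.2]
green [311.4 215.1] [311.3 215. ]
blue [272.  236.2] [272.  236.2]
yellow [256.9 244.1] [256.9 244.1]
24.65 [ 0.27505139 -0.90484663 -0.19652684]
```

View pics/final.png

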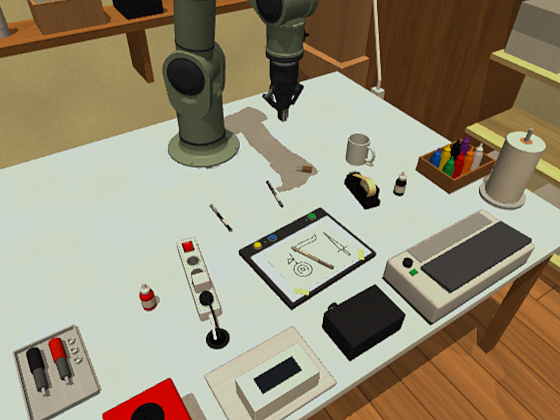

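Everything is where it started: the keys are up at (311,215), (272,236) and (257,244), the rocker is at (188,246), and the arm is clear. Handing in.

```bash
python3 -c "
from workcell import *
print(finish_job(), read_state()['time'])"
```

```text
the job is handed in; nothing more can be done
the job is handed in; nothing more can be done
```

The job is handed in. With closed fingertips I pressed the rocker's raised end down, then tapped the green key, then the yellow key. I was at 24.65 s of the 48 s at my last reading, just before handing in.

| Control | Force and travel | Reading |
|---|---|---|
| Rocker | Contact near 50.5 mm, about 1.3 N while turning, firm stop from about 45 mm, then 7.1 N | On, and a later picture shows the far half raised |
| Green key | About 4.3 mm down at 7.9 N | Pressed; back up afterwards in the picture |
| Yellow key | About 4.3 mm down at 8.3 N | Pressed; back up afterwards in the picture |

- **Nothing shifted:** in the last image all three keys were within 0.1 pixel of where they started. The pens and everything else looked unmoved, and the arm was clear. I did not touch the blue key.
- **Check that gave no reading:** the top camera could not confirm the rocker after pressing because the arm blocked its view. I judged that from the scene camera and the force readings.
- **Camera disagreement:** the two cameras differed by about 2–3 mm in x, so I used their average.
- **Light itself:** I did not check that the window lit, and saw no clear change in the pictures.

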